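Hold the vented kiln lid

TASK

Vent the little octagonal kiln on the bench: swing its folded lid handle up towards the front until it snaps upright, with the lid still shut, then lift the lid by that handle to 25 degrees open and keep holding it there. The lid falls shut if it is let go, so the program finishes while the gripper still holds it up by the handle; never let the lid drop or go past 40 degrees, and leave the things standing around the kiln where they are.

Things in the scene. Friction and masses are not known exactly. Their poses are not given: they have to be found in the camera images.
- kiln_case (a point): Centre of the underside of the table-top kiln, on the table: fixed octagonal bright-metal case on feet, 300 mm across the flats; grey control box (130 long, 60 wide, 93 high) on its -y side. x runs from its front (handle side, nearer the robot) to its rear, z up. The lid's hinge line lies along y, 158 behind this point and 101 above it. Position and yaw differ at each start.
- kiln_lid (a joint): Opening angle of the lid, rad: 0 shut, 0.436 is 25 degrees; grows as the front edge rises. Octagonal metal-clad lid, 306 mm across the flats, 40 thick, 0.7 to 1 kg; top 40 above the hinge line when shut. The hinge is nearly free and nothing props the lid: it falls shut.
- lid_handle (a joint): Angle of the folding handle on the lid, rad: 0 folded back over the lid (its arms then slope up 20 degrees towards the rear), 1.22 at its stop, square up from the lid. An over-centre spring pushes it flat from anywhere below about 1.0 and snaps it to the stop above that; about 2 N at the grip overcomes it.
- handle_pivot (a point): Middle of the handle's pivot line, fixed on the lid near its front, parallel to the hinge line: 263 mm in front of it and 56 above it with the lid shut (16 above the lid's top); turns with the lid. Small steel brackets 25 high stand 56 to either side.
- handle_grip (a point): Centre of the handle's grip: round wooden bar, 15 mm diameter, 84 long, along y (parallel to the hinge line), between two 8 mm steel arms 99 apart, 64 from the pivot line. Lid shut: folded, 203 in front of the hinge line, 78 above it, 38 above the lid's top; upright, 263 in front, 120 above. Frame turns with the handle; folded, its axes are those of kiln_case.
- glaze_jar_mid (a point): Bystander: capped glass glaze jar, 64 across, 85 high; point at its centre.
- bowl_mid (a point): Bystander: glazed bowl, 120 across the rim, 50 high; point at its centre.
- mug_mid (a point): Bystander: white mug, 76 across, 85 high, with a side handle; point at its centre.
- stilt_mid (a point): Bystander: three-armed fireclay stilt lying flat, about 80 across, 11 thick (small points 23 high); point at its middle.
- bud_vase_mid (a point): Bystander: bare fired-clay bud vase, 72 across, 105 high, standing; point at its centre.
- scraper_mid (a point): Bystander: flat steel scraper with a round wooden handle, 200 long, 20 high, lying; point at its middle.

How it is judged (in metres and radians):
On the way, in this order (a step that is already met when the one before it is completed fails the run):
1. the handle is snapped upright while the lid is still shut (value of joint lid_handle above 1.15 rad and value of joint kiln_lid below 0.07 rad), for 0.2 s.
2. the lid is held 20 to 30 degrees open by the handle, at rest (value of joint kiln_lid between 0.349 and 0.524 rad and velocity of joint kiln_lid between -0.06 and 0.06 rad/s and contact force between the fingers and lid_handle above 2.5 N), for 1 s.
At the end, for the whole second after the job is handed in: The lid stands still 25 degrees open (within 5 degrees), carried by the gripper's fingers on the handle (over 2.5 N between them), with the handle still upright on the lid (within 0.15 rad of its stop), and the bystanders within 30 mm of where they were (all of step 2 and value of joint lid_handle above 1.07 rad and distance of each of glaze_jar_mid, bowl_mid, mug_mid, stilt_mid, bud_vase_mid, scraper_mid from where it was at the start of the episode below 0.03 m); the arm keeps its last pose, push and grip.
It fails at once if the lid goes past 40 degrees (value of joint kiln_lid above 0.7 rad).
It fails at once if the lid drops (velocity of joint kiln_lid below -1.5 rad/s).
It fails at once if a bystander is knocked or shifted (distance of any of glaze_jar_mid, bowl_mid, mug_mid, stilt_mid, bud_vase_mid, scraper_mid from where it was at the start of the episode above 0.03 m).
It also fails if it takes over 45 s, if anything falls off the work surface, if the arm or the gripper's body presses on something with over 40 N, if the wrist force passes 120 N, or if a joint passes its speed limit or range.

ROBOT

A 6-joint arm with a two-finger parallel gripper is mounted at the origin on the work surface. World frame = base frame: x ahead of the robot, y to its left, z up, the work surface at z = 0. Lengths are in m, angles in degrees, forces in N, time in s.
With the tool pointing down it reaches from about 0.4 to 0.825 m from the base axis. Payload 7 kg.
Tool frame: the origin (TCP) lies at the very end of the fingers, on their centre line; the grasp point (between the pads) lies 19 mm behind it; x points along the fingers, z is the direction in which the jaws open and shut, and the axes are right-handed (so a half turn about x gives the same grasp; the last joint's range is limited). The gripper opens to 88 mm and grips with 3 to 60 N. Pads are 19 mm wide; open, the fingers measure 130 mm over their backs; the gripper's body (78 mm by 193 mm) begins 47 mm behind the grasp point.
Start: joints at [-51.446, 20.546, 0.682, 0, -70.136, -16.507], TCP at [0.253, -0.626, 0.227] pointing down, gripper open.
Joint ranges: [-176.03, 176.03], [-82.01, 121.73], [-58.28, 71.71], [-173.87, 95.51], [-174.79, -0.11], [-173.66, 173.66]. Speed limits (degrees/s): [136.94, 136.94, 172.46, 180, 180, 180].

INTERFACE

Orientations are given as [roll, pitch, yaw] about the fixed x, y, z axes, in that order (R = Rz(yaw) Ry(pitch) Rx(roll)).
In Python, from plant import * gives the robot as it stands.
- The arm moves only by the tool arm_command, never from a script. Its argument "commands" is one flat list of numbers, 5 for each row, row after row: the shift along the tool's x, y, z in mm, then the turn about the tool's x in degrees, then the opening in per cent of the stroke, from 0 (shut) to 100 (fully open). A call has 1 to 5 rows; each row shifts and turns the pose as measured when the row begins, along the tool's axes as they then stand; what a row does not reach is not made up. A row lasts 1/8 s, in which the tool goes at most 62.5 mm and 10.7 degrees, less where a joint would pass 70% of its speed; a pose out of reach is approached as far as the arm can. A call is refused whole if a number of a shift passes 62.5 or a number of a turn 10.7, either way. A call with a gripper value outside its range is refused whole. The fingers move at their own pace and stop on an object; the grip force is fixed at half the most. Time passes only in rows, so rows that do not move let the fingers close. It gives the time, the measured TCP pose, the force and the opening at its end, in the units of the state.
- get_obs(): the state, without advancing time (a new reading comes with each control period).
- snapshot(name): name is "side" or "top"; returns a dict with "frame" (384x512x3 uint8, blue, green, red), "fov_y" (degrees; the focal length in pixels is half the picture's height over the tangent of half this angle, whatever the lens; pixels are square), "cx", "cy" (the principal point, pixels), "world_to_cam" (4x4, takes a point from world to camera coordinates). Camera axes: x right, y up, looking along -z (the intrinsics and any distortion apply to the point x, -y, -z); pixel columns grow to the right and rows downward; lengths in m; the calibration is good to about 2 mm. A picture is of the moment at which its call begins. There is no depth.
- close_job(): hands the job in, once; it reports no verdict.
The state is a dict: "clock": time; "joint_pos": joint angles; "qvel": joint speeds; "tau": joint torques, N m; "tool_pos": TCP position; "orientation": TCP orientation; "force": force on the tool from outside, world axes, zero at the start; "moment": the same for the moment, N m; "opening": finger opening in m.
Only numpy, scipy, OpenCV 4.12 (cv2) and the standard library are available. Lean on these libraries where they do the work, as an engineer would, in place of code of your own. Each camera call takes 0.05 s, during which the arm holds its last target. There are 200 camera calls.

## Working session

There is one attempt and no reset: what is moved stays moved. The work goes in short steps, Python scripts to look and compute and a tool call to move; the robot and the scene stay as the last step left them, time stands still between calls to the robot, and variables do not carry over. Pictures are saved under pics/ and viewed, about 8 in all and at most 12, crops included, and the job is handed in when it is done.

Besides the shell and the picture viewer there is one more tool, called after "Emit:" as name(argument=value, ...), one argument or row to a line, values as JSON. arm_command: Moves the arm, as the interface text tells. Its arguments: {"type":"object","properties":{"commands":{"type":"array"}},"required":["commands"]}

```bash
ls; mkdir -p pics; python3 - <<'E'
from plant import *
import cv2
o=get_obs();print({k:o[k] for k in('clock','tool_pos','orientation','force','opening')})
for n in('side','top'):
    s=snapshot(n);cv2.imwrite(f'pics/{n}0.png',s['frame']);print(n,s['fov_y'],s['cx'],s['cy'],s['world_to_cam'],[k for k in s])
E
```

```text
pics
{'clock': 0.0, 'tool_pos': array([ 0.25317698, -0.62518759,  0.22562187]), 'orientation': array([  3.59139192,  89.90436336, 115.6310679 ]), 'force': array([-0.07669526, -0.0974341 , -0.49938717]), 'opening': 0.08737976928745664}
side 52.3469694680924 252.44070753343775 195.65503340969542 [[ 0.95922957  0.28233621  0.01284113 -0.55479671]
 [-0.16576932  0.5252352   0.83465473 -0.03820451]
 [ 0.22890864 -0.80275416  0.55062382 -1.26668537]
 [ 0.          0.          0.          1.        ]] ['frame', 'fov_y', 'cx', 'cy', 'world_to_cam']
top 57.95173601750553 254.10708838166173 197.15302374048264 [[ 0.02228234 -0.99971953 -0.00802179  0.03644247]
 [ 0.98697175  0.02071795  0.15955415 -0.5730142 ]
 [-0.15934321 -0.01147252  0.98715659 -1.13484611]
 [ 0.          0.          0.          1.        ]] ['frame', 'fov_y', 'cx', 'cy', 'world_to_cam']
```

View pics/side0.png

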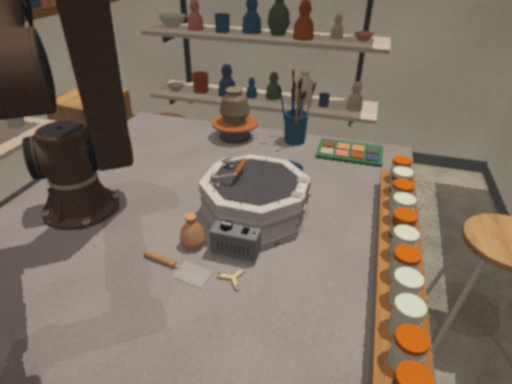

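View pics/top0.png

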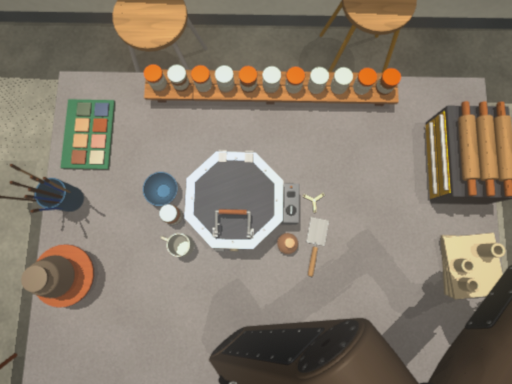

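The side view shows the kiln at about (255,195) with its grip at (238,170). The top view shows the kiln at (234,200), the orange grip at (233,212), the pivot brackets at (216,232) and (250,234), and the jar, mug and vase close to the front corners.

```bash
cat > h.py <<'E'
import numpy as np, cv2
from plant import *
def K(s):
    f=s['frame'].shape[0]/2/np.tan(np.radians(s['fov_y']/2)); return f
def ray(s,u,v):
    M=s['world_to_cam'];R=M[:3,:3];f=K(s)
    d=R.T@np.array([(u-s['cx'])/f,-(v-s['cy'])/f,-1.]);return -R.T@M[:3,3],d/np.linalg.norm(d)
def onz(s,u,v,z):
    c,d=ray(s,u,v);return c+d*(z-c[2])/d[2]
def tri(a,b):
    (c1,d1),(c2,d2)=a,b
    t=np.linalg.lstsq(np.c_[d1,-d2],c2-c1,rcond=None)[0]
    p,q=c1+d1*t[0],c2+d2*t[1];return (p+q)/2,np.linalg.norm(p-q)
def proj(s,p):
    q=s['world_to_cam']@np.r_[p,1];f=K(s);return s['cx']-f*q[0]/q[2],s['cy']+f*q[1]/q[2]
def orange(s,box):
    x0,y0,x1,y1=box;h=cv2.cvtColor(s['frame'],cv2.COLOR_BGR2HSV)
    m=np.zeros(h.shape[:2],np.uint8);m[y0:y1,x0:x1]=cv2.inRange(h,(3,110,70),(20,255,255))[y0:y1,x0:x1]
    n,l,st,c=cv2.connectedComponentsWithStats(m);i=1+np.argmax(st[1:,4])
    ys,xs=np.where(l==i);r=cv2.minAreaRect(np.c_[xs,ys].astype(np.float32))
    b=cv2.boxPoints(r);e=sorted([(np.linalg.norm(b[k]-b[(k+1)%4]),k) for k in range(2)])[0][1]
    A=(b[e]+b[(e+1)%4])/2;B=(b[(e+2)%4]+b[(e+3)%4])/2
    return c[i],A,B,len(xs)
E
python3 - <<'E'
from h import *
T=snapshot('top');S=snapshot('side')
ct,A,B,n=orange(T,(205,200,262,225));cs,C,D,m=orange(S,(215,155,260,190))
print(ct,A,B,n,cs,C,D,m)
print('tri',tri(ray(T,*ct),ray(S,*cs)))
g=onz(T,*ct,.179);a=onz(T,*A,.179);b=onz(T,*B,.179)
print(g,a,b,np.linalg.norm(a-b),np.degrees(np.arctan2(*(a-b)[1::-1])))
c=T['frame'][140:260,150:340];cv2.imwrite('pics/t1.png',cv2.resize(c,None,fx=4,fy=4,interpolation=cv2.INTER_CUBIC))
E
```

```text
[231.87272727 211.34545455] [245. 211.] [219. 211.] 110 [240.3875 165.7875] [244.41176 158.64703] [236.38234 172.02939] 80
tri (array([0.50600616, 0.11293962, 0.17985715]), np.float64(5.312828935906656e-05))
[0.50613234 0.11301442 0.179     ] [0.50801452 0.07366232 0.179     ] [0.50635103 0.15169403 0.179     ] 0.07804943493722392 -88.77874217072163
```

View pics/t1.png

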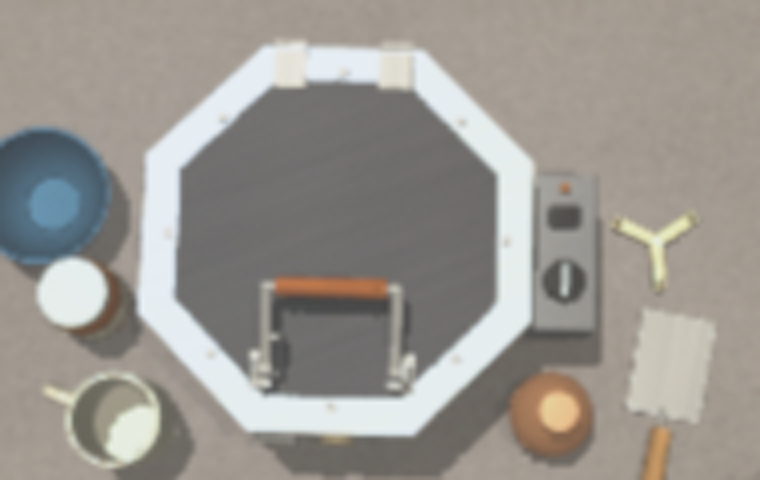

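The triangulated grip is at (0.506, 0.113, 0.180), against an expected height of 0.179, and the kiln yaw is near 0. Next I check the yaw and work out the moves in tool axes.

```bash
cat >> h.py <<'E'
from scipy.spatial.transform import Rotation as Ro
def pose():
    o=get_obs();R=Ro.from_euler('xyz',o['orientation'],degrees=True).as_matrix();return o,o['tool_pos'],R
def to(w):
    o,p,R=pose();return np.round(R.T@(np.array(w)-p)*1000,1)
E
python3 - <<'E'
from h import *
T=snapshot('top');P=lambda u,v,z:onz(T,150+u/4,140+v/4,z)
for n,(a,b,z) in dict(front=((250,432),(413,435),.141),rear=((265,47),(420,50),.141),hinge=((290,63),(396,66),.141),left=((147,152),(139,312),.141),right=((535,165),(533,325),.141)).items():
    p,q=P(*a,z),P(*b,z);d=q-p;print(n,p,q,'yaw',np.degrees(np.arctan2(d[1],d[0])),np.linalg.norm(d))
o,p,R=pose();print(R.round(3))
print('turn about tool x to get tool z // world x:',[np.degrees(np.arctan2(-np.dot(R[:,1],w),np.dot(R[:,2],w))) for w in(np.array([1,0,0]),np.array([-1,0,0]))],o['joint_pos'])
E
```

```text
front [0.39656136 0.17149504 0.141     ] [0.39705791 0.04679087 0.141     ] yaw -89.77186159808444 0.12470515569741826
rear [0.70136268 0.17211729 0.141     ] [0.70134863 0.04809924 0.141     ] yaw -90.00649128625368 0.12401804603880814
hinge [0.6885499  0.15162065 0.141     ] [0.68777075 0.06694657 0.141     ] yaw -90.52720689922597 0.08467766639289376
left [0.61365046 0.2620632  0.141     ] [0.48673184 0.26151291 0.141     ] yaw -179.75158034960816 0.12691980884071394
right [ 0.60947817 -0.04450334  0.141     ] [ 0.48321133 -0.04405092  0.141     ] yaw 179.79470666503727 0.1262676484843054
[[-0.    -0.927 -0.375]
 [ 0.001 -0.375  0.927]
 [-1.     0.     0.001]]
turn about tool x to get tool z // world x: [np.float64(112.04394125853781), np.float64(-67.95605874146219)] [-5.14451965e+01  2.05677271e+01  6.61272752e-01 -9.79052084e-03
 -7.01375040e+01 -1.65075252e+01]
```

```bash
cat >> h.py <<'E'
def plan(target,n,turn):
    o,p,R=pose();r0,r1=np.hypot(*p[:2]),np.hypot(*target[:2]);a0,a1=np.arctan2(p[1],p[0]),np.arctan2(target[1],target[0])
    W=[np.r_[r*np.cos(a),r*np.sin(a),z] for r,a,z in zip(*(np.linspace(x,y,n+1) for x,y in((r0,r1),(a0,a1),(p[2],target[2]))))]
    for i in range(n):
        Ri=R@Ro.from_euler('x',turn*i/n,degrees=True).as_matrix();print(np.round(Ri.T@(W[i+1]-W[i])*1000,1),round(turn/n,2))
E
python3 -c "
from h import *
plan([.506,.113,.29],15,-67.96)"
```

```text
[ -4.3 -62.2  13.3] -4.53
[ -4.2 -61.   14.2] -4.53
[ -4.2 -59.8  15. ] -4.53
[ -4.2 -58.6  15.8] -4.53
[ -4.2 -57.4  16.5] -4.53
[ -4.2 -56.2  17.3] -4.53
[ -4.2 -55.   18. ] -4.53
[ -4.2 -53.7  18.6] -4.53
[ -4.2 -52.5  19.2] -4.53
[ -4.2 -51.2  19.8] -4.53
[ -4.2 -50.   20.4] -4.53
[ -4.2 -48.7  20.9] -4.53
[ -4.2 -47.5  21.4] -4.53
[ -4.2 -46.2  21.9] -4.53
[ -4.2 -44.9  22.3] -4.53
```

Emit:
arm_command(
  commands=[-6, -58, 13, -4.5, 100, -6, -58, 14, -4.5, 100, -6, -58, 15, -4.5, 100, -6, -58, 16, -4.5, 100, -6, -57, 16.5, -4.5, 100],
)

```text
clock: 0.88
tool_pos: [0.4628, -0.4111, 0.2545]
orientation: [5.0, 89.8, 139.8]
force: [0.5, 0.3, 0.4]
opening: 0.0873
```

Emit:
arm_command(
  commands=[-6, -56, 17, -4.5, 45, -6, -55, 18, -4.5, 45, -6, -54, 18.6, -4.5, 45, -6, -52, 19, -4.5, 45, -6, -51, 20, -4.5, 45],
)

```text
clock: 1.5
tool_pos: [0.5483, -0.133, 0.285]
orientation: [-14.7, 89.7, 143.4]
force: [0.9, -0.7, -0.5]
opening: 0.0433
```

Emit:
arm_command(
  commands=[-4, -50, 20, -4.5, 45, -4, -48, 21, -4.5, 45, -4, -47, 21, -4.5, 45, 0, 0, 0, 0, 45],
)

```text
clock: 2.0
tool_pos: [0.5316, 0.032, 0.2984]
orientation: [-50.3, 89.8, 122.1]
force: [-0.3, -0.2, 0.0]
opening: 0.039
```

```bash
python3 -c "
from h import *
o,p,R=pose();print(o['clock'],p,o['opening'],R.round(3),o['force'],o['joint_pos'],np.degrees(np.arctan2(R[0,1],R[0,2])))
print(to([.506,.113,.29]),to([.505,.112,.22]))"
```

```text
2.0 [0.53155344 0.031985   0.29839052] 0.03897701333278146 [[-0.002 -0.132 -0.991]
 [ 0.004 -0.991  0.132]
 [-1.    -0.003  0.003]] [-0.27447708 -0.24611591  0.0410791 ] [ 24.37438928   4.7953273  -10.3435752   -0.2451604  -74.89352975
 -31.91055156] -172.3996541750387
[  8.7 -76.9  36. ] [ 78.7 -75.5  36.7]
```

Emit:
arm_command(
  commands=[8, -40, 18, -3.8, 45, 0, -37, 15, -3.8, 45, 0, 0, 0, 0, 45],
)

```text
clock: 2.38
tool_pos: [0.5059, 0.113, 0.2903]
orientation: [-53.7, 89.8, 126.4]
force: [-0.3, -0.2, -0.2]
opening: 0.0394
```

```bash
python3 -c "
from h import *
o,p,R=pose();print(o['clock'],p,o['opening'],np.degrees(np.arctan2(R[0,1],R[0,2])),to([.505,.112,.22]),to([.505,.112,.163]))
S=snapshot('side');cv2.imwrite('pics/s2.png',cv2.resize(S['frame'][60:260,130:350],None,fx=3,fy=3,interpolation=cv2.INTER_CUBIC))"
```

```text
2.375 [0.5059315  0.11295409 0.29029738] 0.0394325727874746 179.88640370579046 [70.3  1.2  0.8] [127.3   1.3   0.6]
```

View pics/s2.png

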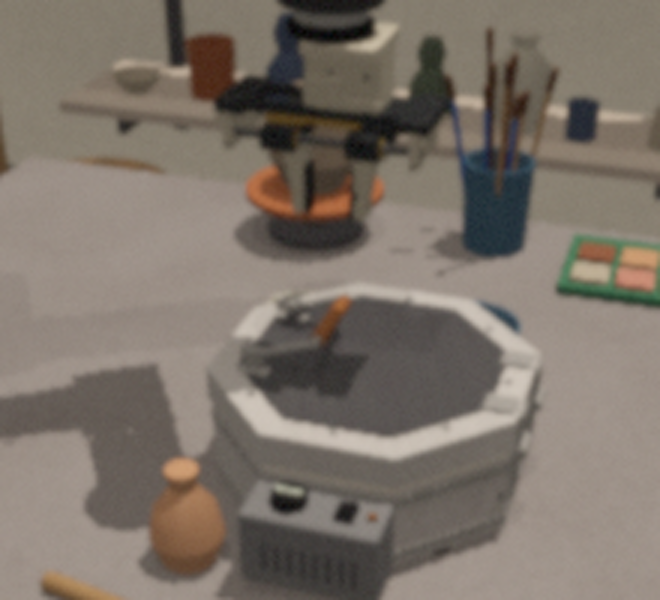

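The fingers (crop 330,200) hang straight above the grip (333,320) with the jaws along x. I descend.

Emit:
arm_command(
  commands=[45, 0, 0, 0, 45, 45, 0, 0, 0, 45, 25, 0, 0, 0, 45, 10, 0, 0, 0, 28, 0, 0, 0, 0, 28],
)

```text
clock: 3.05
tool_pos: [0.5083, 0.1074, 0.1631]
orientation: [-87.2, 89.8, 92.3]
force: [-0.0, 1.0, 1.0]
opening: 0.0265
```

```bash
python3 -c "
from h import *
o,p,R=pose();print(o['clock'],p,o['opening'],o['force'])
S=snapshot('side');cv2.imwrite('pics/s3.png',cv2.resize(S['frame'][110:230,180:330],None,fx=4,fy=4,interpolation=cv2.INTER_CUBIC))"
```

```text
3.05 [0.50831971 0.10735382 0.16305759] 0.02648516800873324 [-0.00764423  1.03062662  1.00212685]
```

View pics/s3.png

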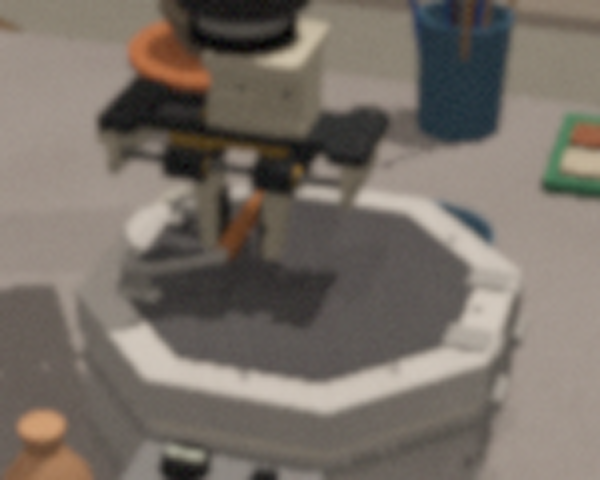

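Caged: the fingers straddle the grip (crop 240,225) clear of the lid. Now I push the handle along its arc.

Emit:
arm_command(
  commands=[0, 0, 9, 0, 28, -7, 0, 3, 0, 28, -8, 0, 5, 0, 28, -6, 0, 5, 0, 28, -6, 0, 6, 0, 28],
)

```text
clock: 3.72
tool_pos: [0.4814, 0.1081, 0.1962]
orientation: [-144.3, 89.4, 35.2]
force: [3.1, -1.6, 0.7]
opening: 0.0247
```

```bash
python3 -c "
from h import *
o,p,R=pose();print(o['clock'],p,o['opening'],o['force'])
S=snapshot('side');cs,C,D,m=orange(S,(215,140,260,190));print(cs,C,D,m)
for a in(20,35,50,65,90):
  print(a,proj(S,[.445+.064*np.cos(np.radians(a)),.113,.157+.064*np.sin(np.radians(a))]))"
```

```text
3.725 [0.48140235 0.10808026 0.19621764] 0.024715361970226547 [ 3.07333645 -1.63746261  0.67254207]
[231.35294118 159.5       ] [235.00002 156.     ] [228.50002 162.5    ] 34
20 (np.float64(240.1224674630228), np.float64(166.02257425385417))
35 (np.float64(237.5757638580907), np.float64(161.1661516037899))
50 (np.float64(233.84100014281307), np.float64(156.84703663213764))
65 (np.float64(229.18378746287917), np.float64(153.39320238592853))
90 (np.float64(220.33062601441438), np.float64(150.23176841127247))
```

Emit:
arm_command(
  commands=[3, 0, 8, 0, 28, -2, 0, 9, 0, 28, -3, 0, 9, 0, 28, -2, 0, 9, 0, 28, 0, 0, 8, 0, 28],
)

```text
clock: 4.4
tool_pos: [0.4392, 0.1099, 0.2025]
orientation: [-152.0, 88.9, 27.6]
force: [44.9, -13.9, -25.7]
opening: 0.0244
```

```bash
python3 -c "
from h import *
o,p,R=pose();print(o['clock'],p,o['opening'],o['force'])
S=snapshot('side');cs,C,D,m=orange(S,(205,135,260,190));print(cs,C,D,m)
cv2.imwrite('pics/s4.png',cv2.resize(S['frame'][110:230,170:320],None,fx=4,fy=4,interpolation=cv2.INTER_CUBIC))"
```

```text
4.4 [0.43924472 0.10985984 0.20250821] 0.024424687993542884 [ 44.89864638 -13.85790548 -25.67098149]
[217.58823529 152.5       ] [221.50002 148.5    ] [214.50002 155.5    ] 34
```

View pics/s4.png

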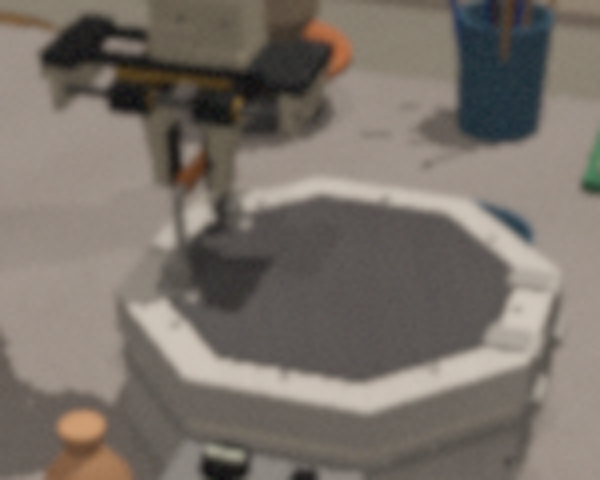

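The handle stands upright with its arm vertical at crop (178,230), and the rear finger is pressing it on its stop. I back off, dwell, then close.

Emit:
arm_command(
  commands=[0, 0, -5, 0, 28, 0, 0, 0, 0, 28, 0, 0, 0, 0, 28, 0, 0, 0, 0, 28],
)

```text
clock: 4.95
tool_pos: [0.4431, 0.1092, 0.2019]
orientation: [-154.8, 88.9, 24.8]
force: [0.3, -0.6, 0.5]
opening: 0.0248
```

```bash
python3 -c "
from h import *
o,p,R=pose();print(o['clock'],p,o['opening'],o['force'],R.round(3))
T=snapshot('top');S=snapshot('side');cs,C,D,m=orange(S,(205,135,260,190));print(cs,C,D,m,proj(S,[.445,.113,.221]))
print(to([.445,.112,.204]))"
```

```text
4.95 [0.44314632 0.10915345 0.20194764] 0.024802003402929443 [ 0.29432513 -0.58992796  0.45994043] [[ 0.017 -0.006 -1.   ]
 [ 0.008 -1.     0.007]
 [-1.    -0.008 -0.017]]
[217.97222222 152.16666667] [222.00002 148.     ] [215.00002 155.     ] 36 (np.float64(220.33062601441438), np.float64(150.23176841127247))
[-1.9 -2.9 -1.7]
```

Force is back to about 0, and the 0.2 s dwell upright with the lid shut is done. I close on the grip.

Emit:
arm_command(
  commands=[0, 0, -1, 0, 10, 0, 0, 0, 0, 5, 0, 0, 0, 0, 5, 0, 0, 0, 0, 5],
)

```text
clock: 5.55
tool_pos: [0.4453, 0.1092, 0.2021]
orientation: [-157.0, 88.8, 22.7]
force: [0.7, -0.8, 0.2]
opening: 0.0142
```

```bash
python3 -c "
from h import *
o,p,R=pose();print(o['clock'],p,o['opening'],o['force'])
H=np.array([.708,.101]);r=np.array([-.263,.120])
q=None
for a in (0,3,6,9,12,15,18,21,25):
  t=np.radians(a);b=np.array([r[0]*np.cos(t)+r[1]*np.sin(t),-r[0]*np.sin(t)+r[1]*np.cos(t)])
  print(a,(H+b).round(4),None if q is None else ((b-q)*1000).round(1));q=b"
```

```text
5.55 [0.44533014 0.10922189 0.20214085] 0.014174641480475402 [ 0.72210499 -0.76655179  0.15616943]
0 [0.445 0.221] None
3 [0.4516 0.2346] [ 6.6 13.6]
6 [0.459  0.2478] [ 7.3 13.2]
9 [0.467  0.2607] [ 8.  12.8]
12 [0.4757 0.2731] [ 8.7 12.4]
15 [0.485 0.285] [ 9.3 11.9]
18 [0.495  0.2964] [ 9.9 11.4]
21 [0.5055 0.3073] [10.5 10.9]
25 [0.5204 0.3209] [14.9 13.6]
```

Emit:
arm_command(
  commands=[-7, 0, -3, 0, 5, -7, 0, -3.5, 0, 5, -7, 0, -3.5, 0, 5, -7, 0, -4, 0, 5, -7, 0, -4, 0, 5],
)

```text
clock: 6.18
tool_pos: [0.4627, 0.1091, 0.2358]
orientation: [-153.0, 89.1, 26.6]
force: [6.7, 0.0, -11.1]
opening: 0.0141
```

```bash
cat >> h.py <<'E'
def lid():
    o,p,R=pose();g=p-.019*R[:,0];b=g[[0,2]]-[.708,.101]
    print(o['clock'],p.round(4),'open',o['opening'],'F',o['force'].round(1),'r',np.hypot(*b),'want',np.hypot(.263,.12),'angle',np.degrees(np.arctan2(.263,.12)-np.arctan2(-b[0],b[1])))
E
python3 -c "
from h import *
lid()"
```

```text
6.175 [0.4627 0.1091 0.2358] open 0.014079750473276783 F [  6.7   0.  -11.1] r 0.2897816627343357 want 0.28908303305451877 angle 7.532227837366873
```

Emit:
arm_command(
  commands=[-6.5, 0, -4.5, 0, 5, -6.5, 0, -4.5, 0, 5, -6.5, 0, -4.5, 0, 5, -6.5, 0, -4.5, 0, 5, -6.5, 0, -4.5, 0, 5],
)

```text
clock: 6.8
tool_pos: [0.4861, 0.109, 0.2695]
orientation: [-150.0, 89.1, 29.6]
force: [9.0, 0.8, -13.6]
opening: 0.0142
```

```bash
python3 -c "
from h import *
lid();S=snapshot('side');cv2.imwrite('pics/s5.png',cv2.resize(S['frame'][90:240,150:340],None,fx=4,fy=4,interpolation=cv2.INTER_CUBIC))"
```

```text
6.8 [0.4861 0.109  0.2695] open 0.01416976542289243 F [  9.    0.8 -13.6] r 0.29064657624113804 want 0.28908303305451877 angle 15.639807953310104
```

View pics/s5.png

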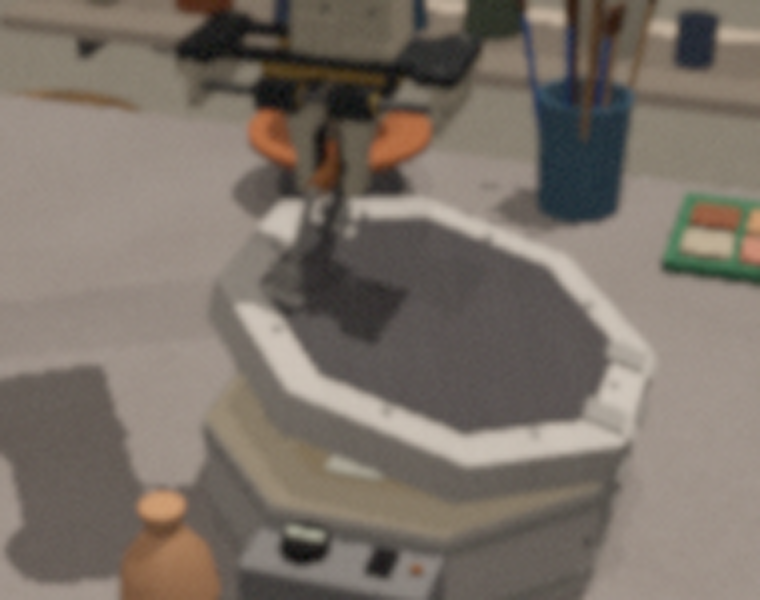

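The lid is rising with the handle square on it, its front edge now at crop (300,205). I go on to 25°.

Emit:
arm_command(
  commands=[-6.5, 0, -5.5, 0, 5, -6.5, 0, -6, 0, 5, -6.5, 0, -6, 0, 5, -6, 0, -6.5, 0, 5, -6, 0, -6.5, 0, 5],
)

```text
clock: 7.48
tool_pos: [0.5182, 0.1087, 0.3033]
orientation: [-147.0, 89.2, 32.6]
force: [3.2, 1.7, -12.2]
opening: 0.0143
```

```bash
python3 -c "
from h import *
lid()"
```

```text
7.475 [0.5182 0.1087 0.3033] open 0.014250216718630894 F [  3.2   1.7 -12.2] r 0.2916626515385032 want 0.28908303305451877 angle 24.822915206351876
```

Emit:
arm_command(
  commands=[0, 0, 0, 0, 5, 0, 0, 0, 0, 5, 0, 0, 0, 0, 5, 0, 0, 0, 0, 5, 0, 0, 0, 0, 5],
)

```text
clock: 8.1
tool_pos: [0.5184, 0.1088, 0.3035]
orientation: [-146.5, 89.2, 33.1]
force: [2.6, 2.4, -10.4]
opening: 0.0139
```

```bash
python3 -c "
from h import *
lid();S=snapshot('side');T=snapshot('top')
img=cv2.resize(S['frame'][80:240,160:340],None,fx=4,fy=4,interpolation=cv2.INTER_CUBIC)
for a,c in((20,(255,0,0)),(25,(0,255,0)),(30,(0,0,255))):
  t=np.radians(a)
  for y in(.109-.0634,.109+.0634):
    r=(-.311,.040) # lid front top edge (hinge 5 mm behind the lid rim)
    p=[.708+r[0]*np.cos(t)+r[1]*np.sin(t),y,.101-r[0]*np.sin(t)+r[1]*np.cos(t)]
    u,v=proj(S,p);cv2.circle(img,(int((u-160)*4),int((v-80)*4)),3,c,-1)
cv2.imwrite('pics/s6.png',img);cv2.imwrite('pics/t6.png',cv2.resize(T['frame'][140:290,140:340],None,fx=4,fy=4))"
```

```text
8.1 [0.5184 0.1088 0.3035] open 0.01388591073493344 F [  2.6   2.4 -10.4] r 0.29168291158335163 want 0.28908303305451877 angle 24.869348168648376
```

View pics/s6.png

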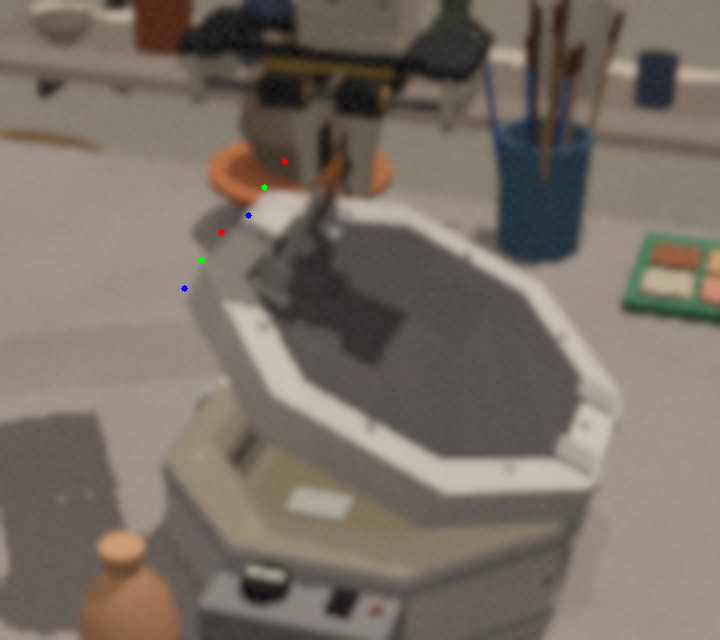

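View pics/t6.png

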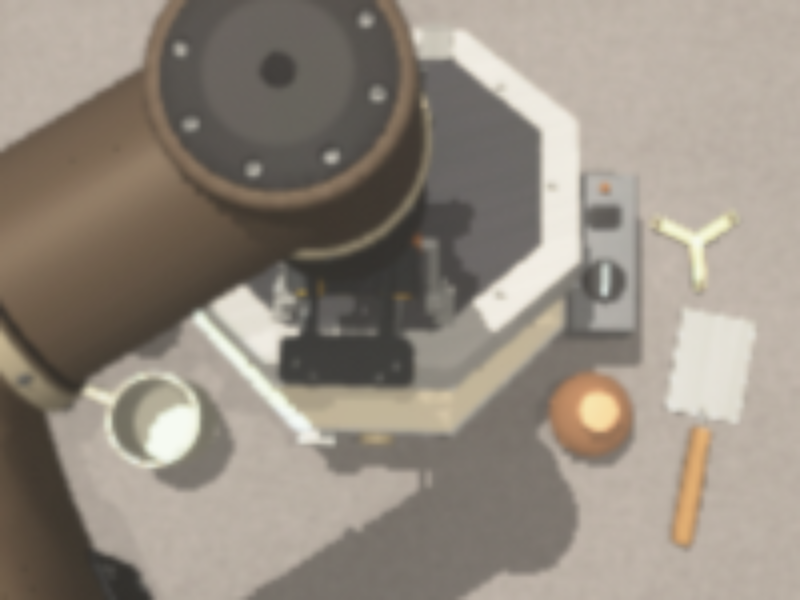

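Side view: the lid is well open, the bar is held at crop (335,170), and the front edge sits between the 20° and 25° dots. Top view: mug, vase, stilt and scraper look unmoved. One calibration check of those dots on the shut-lid picture, before trusting either angle.

```bash
python3 -c "
from h import *
S=snapshot('side');f0=cv2.imread('pics/side0.png');out=[]
for f,A in((f0,(0,)),(S['frame'],(22,25))):
  x0,y0=180,125;img=cv2.resize(f[y0:y0+120,x0:x0+135],None,fx=5,fy=5,interpolation=cv2.INTER_CUBIC)[:,:400]
  for a in A:
    t=np.radians(a)
    for y in(.109-.0634,.109+.0634):
     for r in((-.311,.040),(-.311,0)):
      p=[.708+r[0]*np.cos(t)+r[1]*np.sin(t),y,.101-r[0]*np.sin(t)+r[1]*np.cos(t)]
      u,v=proj(S,p);cv2.circle(img,(int((u+.5-x0)*5),int((v+.5-y0)*5)),3,(0,255,0) if a!=22 else (255,0,0),-1)
  out.append(img)
cv2.imwrite('pics/s7.png',np.hstack(out))
# bystander shift: visible ones, by phase correlation of top patches
lid()"
```

```text
8.25 [0.5184 0.1088 0.3035] open 0.013845668381788096 F [ 2.7  1.7 -9.6] r 0.2917114540315493 want 0.28908303305451877 angle 24.87129643213249
```

View pics/s7.png

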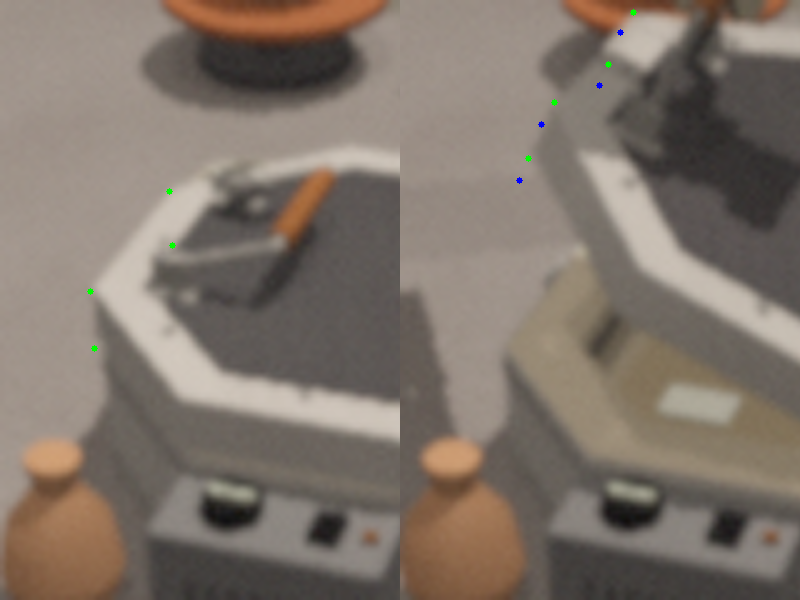

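On the shut picture the dots sit about 6 px left of the true corner (97,290). On the open one the 25° dots show the same offset (corner about 562,100), so the camera confirms about 25°. The vase is unmoved. I hold a little longer to complete the 1 s at rest.

Emit:
arm_command(
  commands=[0, 0, 0, 0, 5, 0, 0, 0, 0, 5, 0, 0, 0, 0, 5, 0, 0, 0, 0, 5, 0, 0, 0, 0, 5],
)

```text
clock: 8.88
tool_pos: [0.5184, 0.1088, 0.3035]
orientation: [-146.3, 89.2, 33.3]
force: [2.3, 1.2, -9.6]
opening: 0.0136
```

Emit:
arm_command(
  commands=[0, 0, 0, 0, 5, 0, 0, 0, 0, 5, 0, 0, 0, 0, 5, 0, 0, 0, 0, 5],
)

```text
clock: 9.38
tool_pos: [0.5184, 0.1088, 0.3035]
orientation: [-146.4, 89.2, 33.2]
force: [3.0, 1.8, -10.3]
opening: 0.0141
```

```bash
python3 -c "
from h import *
lid();print(np.abs(get_obs()['qvel']).max())
T=snapshot('top')['frame'];f0=cv2.imread('pics/top0.png')
for n,(x,y) in dict(bowl=(161,189),jar=(169,213),mug=(179,245),vase=(288,243),stilt=(314,201),scraper=(316,240)).items():
  t=f0[y-12:y+12,x-12:x+12];m=cv2.matchTemplate(T[y-20:y+20,x-20:x+20],t,cv2.TM_CCOEFF_NORMED);_,v,_,l=cv2.minMaxLoc(m);print(n,l[0]-8,l[1]-8,round(v,2))
print(close_job())"
```

```text
9.375 [0.5184 0.1088 0.3035] open 0.014065068944369059 F [  3.    1.8 -10.3] r 0.2917089101266421 want 0.28908303305451877 angle 24.870999954713902
0.06710512577433153
bowl 8 -6 0.62
jar 2 -2 0.06
mug 0 0 0.99
vase 0 0 0.97
stilt 0 0 0.99
scraper 0 0 1.0
the job is handed in; nothing more can be done
None
```

The handle is upright, and the gripper is holding the lid about 25° open by it. I handed the job in at about 9.4 s of the 45 s allowed; it reports no verdict.

**How it was done:** I found the grip at (0.506, 0.113, 0.180) from the two cameras and caged it loosely between the fingers. The rear finger then pushed the handle along its arc to the upright stop with the lid shut. After backing off and pausing, I closed on the grip and lifted it on an arc about the hinge.

**Last checks**
- **Lid angle:** the arm pose gives 24.9°, and the side view agrees once I allow for the 6 px offset that the same check showed on the shut lid.
- **Hold:** the pose stayed still for about 1.9 s. The fingers stopped at 14 mm on the 15 mm grip, and about 10 N of weight hangs on the tool.
- **Bystanders:** the mug, vase, stilt and scraper show no shift in the top view.

**Not confirmed or not matching**
- **Bowl and jar:** the arm hides them in the last top view, so their match failed and I could not check them. The gripper stayed above the lid, well over both.
- **Grip radius:** the grip measured 2.6 mm further from the hinge than the nominal 289 mm, within the hinge and camera error.
- **Push on the stop:** snapping the handle upright briefly pressed it on its stop with about 50 N through the finger. I backed off at once.

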